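# Clear the stepped seam of a plaster mould with a stylus

## Robot

A 6-joint arm with a two-finger parallel gripper is mounted at the origin on the work surface. World frame = base frame: x ahead of the robot, y to its left, z up, the work surface at z = 0. Lengths are in mm, angles in rad, forces in N, time in s.
With the tool pointing down it reaches from about 400 to 925 mm from the base axis. Payload 12.5 kg.
Tool frame: the origin (TCP) lies midway between the tips of the shut fingers; the grasp point (between the pads) lies 19 mm behind it; z points along the fingers, y is the line along which they close (so a half turn about z gives the same grasp; the last joint's range is limited). The gripper opens to 95 mm and grips with 3 to 60 N. Pads are 20 mm wide; open, the fingers measure 119 mm over their backs; the gripper's body (75 mm by 180 mm) begins 59 mm behind the grasp point.
Start: joints at [0.999, 0.491, 1.559, -0, 1.092, -0.106], TCP at [280.698, 558.44, 214.661] pointing down, gripper open.
Joint ranges: [-3.1, 3.1], [-0.84, 2.19], [0.05, 2.79], [-1.13, 4.28], [0.06, 2.93], [-2.69, 2.69]. Speed limits (rad/s): [2.22, 2.22, 2.79, 3.14, 3.14, 3.14].

## Interface

Orientations are given as [roll, pitch, yaw] about the fixed x, y, z axes, in that order (R = Rz(yaw) Ry(pitch) Rx(roll)).
In Python, from cell import env gives the robot as it stands.
- The arm moves only by the shell command python3 -m inch 'ROWS'. ROWS is JSON, a list of rows, each a list of 7 numbers: the turn, a rotation vector about the tool's x, y, z in rad, then the shift along the tool's x, y, z in cm, then the closure, from -1 (fully open) to 1 (shut). A call has 1 to 20 rows; each row shifts and turns the commanded pose from where the row before left it, along the tool's axes as they then stand; what a row does not reach is not made up. A row lasts 1/8 s, in which the tool goes at most 62.5 mm and 10.7 degrees, less where a joint would pass 70% of its speed; a pose out of reach is approached as far as the arm can. A call with a gripper value outside its range is refused whole. The fingers move at their own pace and stop on an object; the grip force is fixed at half the most. Time passes only in rows, so rows that do not move let the fingers close. It gives the time, the measured TCP pose, the force, the opening and the grip force at its end, in the units of the state.
- env.state(): the state, without advancing time (a new reading comes with each control period).
- env.read_camera(name): name is "side" or "top" or "wrist"; returns a dict with "img" (384x512x3 uint8, red, green, blue), "depth" (384x512 float32, mm along the optical axis (not along the pixel's ray), 0 where there is no reading), "fx", "fy", "cx", "cy" (pixels), "position" and "orientation" of the camera in the world. Camera axes: x right, y down, z forward; pixel columns grow to the right and rows downward; lengths in mm; the calibration is good to about 2 mm. A picture is of the moment at which its call begins.
- env.job_done(): hands the job in; it is judged then, once.
Trained networks look in a picture, given as the dict that the camera call returned (one of the last four; its "shot" number tells which), for a name from the list of things; names that differ only in an ending like _2 or _b are one class to them, and where a whole thing is asked for, a point or a joint stands for the part that bears it (a point fixed in the world has none). Each returns a list of dicts, best first, with "score" (0 to 1); they miss things now and then, are a little off and sometimes report something else, mostly with a low value. They report only what shows in the picture. A call takes as long as a camera call.
- env.find_in(picture, target): "centre" ([x, y, z] in mm, in the coordinates of the camera as it stood for that picture, good to about 4 mm: the middle of the surface that is visible of it).
- env.trace(picture, target): "mask" (384x512 bool, what is visible of it).
The state is a dict: "t": time; "joints": joint angles; "qvel": joint speeds; "tau": joint torques, N m; "eef_pos": TCP position; "tcp_rot": TCP orientation; "ft_force": force on the tool from outside, world axes, zero at the start; "moment": the same for the moment, N m; "opening": opening from 0.0 (shut) to 1.0 (fully open); "grip_force": force on a finger pad.
Only numpy, scipy, OpenCV 4.12 (cv2) and the standard library are available. Lean on these libraries where they do the work, as an engineer would, in place of code of your own. Each camera call takes 0.05 s, during which the arm holds its last target. There are 200 camera calls.

## Task

Swing the mould's keeper bar aside to its stop and leave it there. Then take the thin-tipped stylus from the rack and, slowly (about 3 cm/s), draw it along the whole seam, its sprung tip lightly pressed in a few millimetres against the seam's floor, from the open end beside the round pour collar, round both corners, to the other open end. Finally hang the stylus back, by its collar, in the rack's empty fork and let go; leave everything else on the table where it is.

Things in the scene. Friction and masses are not known exactly. Their poses are not given: they have to be found in the camera images.
- mould: Fixed plaster block, 150 (x) x 190 (y) x 60 mm high, origin at the centre of its underside. Its seam, a stepped groove 16 mm wide and 8 mm deep with a clay-red floor at z = 52, crosses the top. Centre line in its frame (mm): (-20,-95), (-20,0), (20,0), (20,95), square corners, open ends. A pour collar, 36 mm across, 14 high, stands at (-52,-70) by the seam's start.
- seam_start (a point): Start of the seam's centre line, on the groove floor at the end face beside the pour collar
- seam_corner1 (a point): First corner of the seam's centre line, on the groove floor
- seam_corner2 (a point): Second corner of the seam's centre line, on the groove floor
- seam_end (a point): End of the seam's centre line, on the groove floor at the other end face
- keeper (a joint): Angle (rad) of the steel keeper bar, 124 x 16 x 8 mm, lying 4 mm above the mould's top on a vertical pivot at mould (-60,-30) mm. At 0 it lies along mould +x, across the seam; it turns anticlockwise seen from above to its stop at 1.57, along mould +y at the mould's edge, clear of the seam. It turns stiffly and stays where left.
- keeper_post (a point): Upright wooden knob on the keeper bar, 16 mm across, 110 mm from the pivot, from z = 72 to 106 mm; this point is on its axis at z = 89 mm
- rack: Fixed wooden rack, origin at the centre of its underside: foot 100 (x) x 190 (y) x 10 mm, back plate at x = 40 up to z = 115 mm. Three level forks at y = -62, 0, 62 mm, each of two 12 mm wide prongs 20 mm apart, reach from the back plate to x = -40, open to -x and upwards, prong tops at z = 115. Tools hang at x = -10; which tool hangs in which fork varies.
- stylus: Seam stylus, 160 mm long: steel shaft ending in a thin sprung tip 7 mm across, 22 mm long; plain round wooden handle 18 mm across from 100 to 160 mm up. Hung, its tip is 25 mm above the rack's underside. Shaft 12 mm thick; it hangs in a fork by a collar 32 mm across, 90 to 100 mm above the lower end. Origin at the (free) lower end on the axis, z up along the tool.
- tip (a joint): How far (m) the stylus's sprung tip is pushed up into the shaft: 0 when free, 0.012 when bottomed out; the spring gives 0.9 N at first and 0.3 N more per mm
- stylus_tip (a point): Lower end of the stylus's sprung tip, on the axis; coincides with the stylus's origin while the tip is free
- spade: Another tool, not needed: square handle 18 mm, flat blade 40 mm wide at the lower end, 160 mm long. Shaft 12 mm thick; it hangs in a fork by a collar 32 mm across, 90 to 100 mm above the lower end. Origin at the (free) lower end on the axis, z up along the tool.
- dabber: Another tool, not needed: steel ball 32 mm across at the lower end, handle 16 mm across with a 28 mm ball on top, 164 mm long. Shaft 12 mm thick; it hangs in a fork by a collar 32 mm across, 90 to 100 mm above the lower end. Origin at the (free) lower end on the axis, z up along the tool.
- jar: Bystander: clear jar, 58 mm across, 150 mm high, origin at centre of underside
- pot: Bystander: small open terracotta pot, 64 mm across, 60 mm high, origin at centre of underside
- bowl: Bystander: terracotta bowl, 110 mm across, 55 mm high, origin at centre of underside
- mug: Bystander: white mug, 76 mm across, 85 mm high, handle to its +y, origin at centre of underside
- rib: Bystander: flat wooden rib, 160 x 60 x 8 mm, origin at centre of underside

How it is judged:
By the outcome, as a careful person would: the job done as asked, in the order asked, and still so for the second after the job is handed in, with the robot touching nothing.
It also fails if it takes over 72 s, if anything falls off the work surface, if the arm or the gripper's body presses on something with over 40 N, if the wrist force passes 120 N, or if a joint passes its speed limit or range.

## Working session

There is one attempt and no reset: what is moved stays moved. The work goes in short steps, Python scripts to look and compute and a shell command to move; the robot and the scene stay as the last step left them, time stands still between calls to the robot, and variables do not carry over. Pictures are saved under pics/ and viewed, at most 12 in all, crops included, and the job is handed in when it is done.

```bash
ls; mkdir -p pics
cat > h.py <<'E'
import numpy as np, cv2
from scipy.spatial.transform import Rotation as R
from cell import env
def Rc(p):
    o=np.array(p["orientation"],float)
    return R.from_euler('xyz',o).as_matrix() if o.shape==(3,) else (o if o.shape==(3,3) else None)
def w(p,c): return Rc(p)@np.array(c)+np.array(p["position"])
def cloud(p):
    d=p["depth"]; v,u=np.mgrid[:384,:512]
    c=np.stack([(u-p["cx"])/p["fx"]*d,(v-p["cy"])/p["fy"]*d,d],-1)
    return c@Rc(p).T+np.array(p["position"])
E
python3 - <<'E'
from h import *
s=env.state(); print({k:np.round(v,3) for k,v in s.items()})
P={n:env.read_camera(n) for n in("side","top")}
for n,p in P.items():
    print(n,p["position"],p["orientation"],p["fx"])
    for t in["mould","seam_start","seam_corner1","seam_corner2","seam_end","keeper","keeper_post","rack","stylus","stylus_tip","spade","dabber","jar","pot","bowl","mug","rib"]:
        r=env.find_in(p,t)
        print(n,t,[(np.round(w(p,x["centre"])).tolist(),round(x["score"],2)) for x in r[:2]])
a=np.vstack([P["side"]["img"],P["top"]["img"]])[:,:,::-1]
cv2.imwrite("pics/a.png",cv2.resize(a,(400,600)))
cv2.imwrite("pics/top.png",P["top"]["img"][:,:,::-1])
cv2.imwrite("pics/side.png",P["side"]["img"][:,:,::-1])
E
```

```text
pics
{'t': np.float64(0.0), 'joints': array([ 0.999,  0.492,  1.559, -0.   ,  1.092, -0.106]), 'qvel': array([-0.002,  0.   , -0.001,  0.001, -0.   ,  0.001]), 'tau': array([ 1.0000e-03, -6.1266e+01, -2.5819e+01,  6.9000e-02,  4.8000e-02,
       -0.0000e+00]), 'eef_pos': array([280.545, 558.222, 214.066]), 'tcp_rot': array([-3.141, -0.   ,  2.676]), 'ft_force': array([-0.47 ,  0.388, -0.201]), 'moment': array([-0.019, -0.015, -0.015]), 'grip_force': np.float64(0.0), 'opening': np.float64(1.0)}
side [ 426.23873781 -809.47097655  669.72041357] [-2.17701357  0.01268145 -0.20682708] 350.5493146765959
side mould [([558.0, 177.0, 74.0], 0.35)]
side seam_start [([539.0, 163.0, 59.0], 0.6)]
side seam_corner1 [([538.0, 163.0, 59.0], 0.78)]
side seam_corner2 [([538.0, 163.0, 59.0], 0.78)]
side seam_end [([541.0, 164.0, 58.0], 0.96)]
side keeper [([559.0, 177.0, 75.0], 0.55)]
side keeper_post [([553.0, 171.0, 74.0], 0.5), ([540.0, 160.0, 53.0], 0.45)]
side rack [([549.0, -245.0, 9.0], 0.64)]
side stylus [([513.0, -156.0, 136.0], 0.51)]
side stylus_tip []
side spade [([547.0, -274.0, 134.0], 0.7
[... 545 characters left out ...]
0, 59.0], 0.62), ([609.0, 479.0, 38.0], 0.6)]
top seam_corner2 [([562.0, 175.0, 59.0], 0.62), ([609.0, 479.0, 38.0], 0.6)]
top seam_end [([559.0, 180.0, 60.0], 0.88)]
top keeper [([548.0, -260.0, 140.0], 0.66), ([557.0, 168.0, 70.0], 0.5)]
top keeper_post [([558.0, 168.0, 72.0], 0.68), ([559.0, 178.0, 58.0], 0.55)]
top rack [([550.0, -193.0, 79.0], 0.56)]
top stylus []
top stylus_tip []
top spade [([547.0, -260.0, 145.0], 0.63), ([533.0, -206.0, 181.0], 0.36)]
top dabber []
top jar [([551.0, 5.0, 152.0], 0.57)]
top pot [([444.0, -5.0, 14.0], 0.56)]
top bowl [([776.0, 1.0, 22.0], 0.65), ([551.0, 6.0, 151.0], 0.54)]
top mug [([611.0, 478.0, 38.0], 0.67)]
top rib [([500.0, -465.0, 10.0], 0.73)]
```

View images.

View pics/top.png

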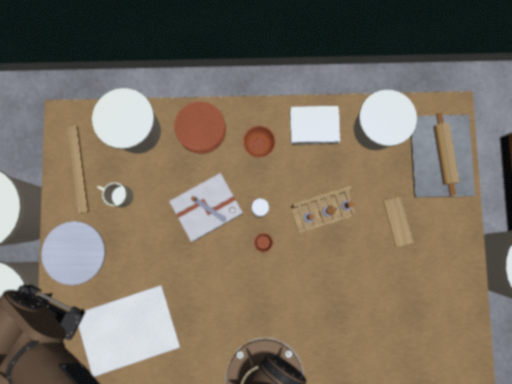

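View pics/side.png

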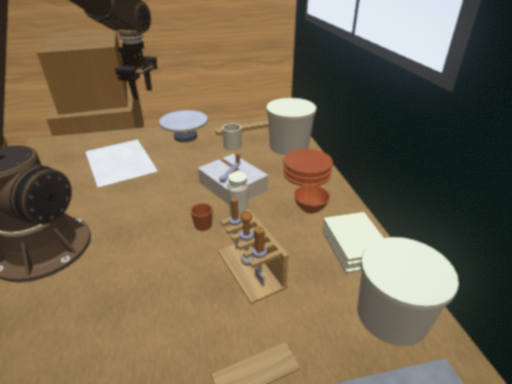

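Run:
```python
from h import *
p=env.read_camera("top"); C=cloud(p)
m=(C[...,2]>45)&(C[...,2]<120)&(abs(C[...,0]-560)<150)&(C[...,1]>60)&(C[...,1]<300)
print("mould",cv2.minAreaRect(C[m][:,:2].astype(np.float32)))
m=(C[...,2]>90)&(C[...,2]<125)&(abs(C[...,0]-550)<120)&(C[...,1]<-80)&(C[...,1]>-330)
print("rack>90",cv2.minAreaRect(C[m][:,:2].astype(np.float32)))
q=env.read_camera("wrist"); print(q["position"],q["orientation"],Rc(q)[:,2], env.state()["eef_pos"])
T=R.from_euler('xyz',env.state()["tcp_rot"]).as_matrix(); print(T, T.T@(np.array(q["position"])-env.state()["eef_pos"]),T.T@Rc(q))
```

```text
mould ((561.0726928710938, 178.55331420898438), (150.38487243652344, 190.57012939453125), 27.926607131958008)
rack>90 ((547.5302124023438, -203.4031219482422), (85.91746520996094, 189.406005859375), 16.021493911743164)
[210.67280521 594.11088395 384.64679563] [2.85943205e+00 3.41711495e-05 1.10511915e+00] [ 0.2487687  -0.12505284 -0.9604561 ] [280.70297171 558.44652365 214.65674551]
[[-8.93468549e-01  4.49125760e-01  6.52735517e-05]
 [ 4.49125764e-01  8.93468544e-01  9.66027978e-05]
 [-1.49330602e-05  1.15627595e-04 -9.99999993e-01]] [  78.58499584    0.43228788 -169.99117481] [[ 1.09449396e-04 -9.60460251e-01 -2.78417123e-01]
 [ 9.99999983e-01  1.46827874e-04 -1.13401585e-04]
 [ 1.49797109e-04 -2.78417105e-01  9.60460251e-01]]
```

```bash
cat >> h.py <<'E'
def pose():
    s=env.state(); return np.array(s["eef_pos"]),R.from_euler('xyz',s["tcp_rot"]).as_matrix()
def go(x,y,z,yaw=None):
    "tool-frame shift (cm, present axes) and turn about tool z (rad) to reach world target"
    p,T=pose(); d=T.T@(np.array([x,y,z])-p)/10
    cy=np.arctan2(T[1,0],T[0,0]); 
    t=None if yaw is None else -((yaw-cy+np.pi)%(2*np.pi)-np.pi)
    print("shift cm",d.round(2),"norm",np.linalg.norm(d).round(2),"turn tool z",t,"tilt",T[:,2].round(4))
E
python3 -m inch '[[0,0,0,-4.7,-1.83,-1.28,-1],[0,0,0,-4.7,-1.83,-1.28,-1],[0,0,0,-4.7,-1.83,-1.28,-1],[0,0,0,-4.7,-1.83,-1.28,-1],[0,0,0,-4.7,-1.83,-1.28,-1],[0,0,0,-4.7,-1.83,-1.28,-1],[0,0,0,-4.7,-1.83,-1.28,-1],[0,0,0,-4.7,-1.83,-1.28,-1],[0,0,0,-4.7,-1.83,-1.28,0.2],[0,0,0.181,0,0,0,0.4],[0,0,0.181,0,0,0,0.4],[0,0,0.181,0,0,0,0.4],[0,0,0.181,0,0,0,0.4],[0,0,0.181,0,0,0,0.4],[0,0,0.181,0,0,0,0.4],[0,0,0.181,0,0,0,0.4],[0,0,0.181,0,0,0,0.4],[0,0,0.181,0,0,0,0.4],[0,0,0,0,0,0,0.4]]'
python3 - <<'E'
from h import *
print(pose(), env.state()["joints"].round(3),env.state()["opening"])
p=env.read_camera("wrist"); C=cloud(p)
cv2.imwrite("pics/w1.png",p["img"][:,:,::-1]); np.savez("w1.npz",C=C,img=p["img"])
for t in["mould","keeper","keeper_post","seam_start","seam_corner1","seam_corner2","seam_end"]:
    r=env.find_in(p,t); print(t,[(np.round(w(p,x["centre"]),1).tolist(),round(x["score"],2)) for x in r[:2]])
m=(C[...,2]>45)&(C[...,2]<66)&(C[...,0]>440)&(C[...,0]<680)&(C[...,1]>60)&(C[...,1]<300)
print("mould",cv2.minAreaRect(C[m][:,:2].astype(np.float32)))
m=(C[...,2]>90)&(C[...,2]<110)&(C[...,0]>440)&(C[...,0]<680)&(C[...,1]>60)&(C[...,1]<300)
print("post",m.sum(),C[m].mean(0),cv2.minAreaRect(C[m][:,:2].astype(np.float32)))
E
```

```text
t: 4.28
eef_pos: [584.6, 221.3, 329.8]
tcp_rot: [-3.142, -0.0, 1.048]
ft_force: [-0.3, 0.2, 0.0]
opening: 0.298
grip_force: 0.0
(array([584.62827257, 221.28430566, 329.84216416]), array([[ 4.99286384e-01,  8.66437018e-01, -1.01178527e-06],
       [ 8.66437015e-01, -4.99286382e-01,  9.23316654e-05],
       [ 7.94944023e-05, -4.69765916e-05, -9.99999996e-01]])) [0.256 0.404 1.393 0.    1.344 0.779] 0.2975856604642549
mould [([566.4, 188.8, 58.4], 0.63)]
keeper [([549.4, 168.5, 74.7], 0.76)]
keeper_post [([549.4, 170.8, 71.9], 0.67)]
seam_start [([562.4, 190.9, 61.1], 0.95)]
seam_corner1 [([562.1, 192.2, 64.5], 0.84)]
seam_corner2 [([562.1, 192.2, 64.5], 0.84)]
seam_end [([562.6, 190.4, 65.7], 0.61)]
mould ((558.02587890625, 180.07872009277344), (150.4305419921875, 190.02755737304688), 28.10506248474121)
post 100 [584.03661467 216.14430849 104.00199697] ((583.4266967773438, 215.47811889648438), (15.220508575439453, 14.704164505004883), 28.89596176147461)
```

View pics/w1.png

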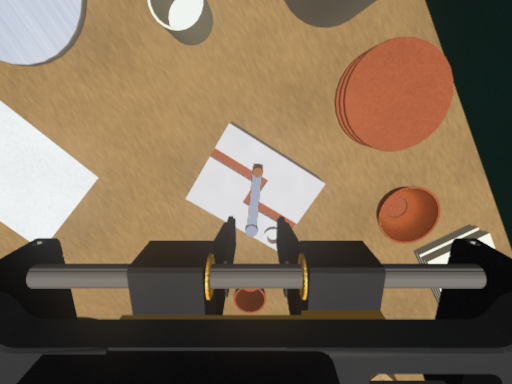

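```bash
python3 -m inch '[[0,0,0.095,-0.56,0.19,5,0.4],[0,0,0,0,0,6,0.4],[0,0,0,0,0,6,0.4],[0,0,0,0,0,5,0.4],[0,0,0,0,0,3,0.4],[0,0,0,0,0,0,0.4]]'
python3 - <<'E'
from h import *
go(583.5,215.5,80,0.953)
# arc rows: keep post fixed in tool; rot about pivot by d: shift in tool frame before turn / after
for d in (8,): 
    a=np.radians(d); print(110*(np.cos(a)-1)/10,110*np.sin(a)/10,a)
E
```

```text
t: 5.42
eef_pos: [582.6, 215.2, 78.0]
tcp_rot: [-3.139, 0.003, 0.952]
ft_force: [0.2, -0.2, -0.5]
opening: 0.298
grip_force: 0.0
shift cm [ 0.07  0.06 -0.21] norm 0.23 turn tool z -0.0007040123922448238 tilt [-3.9e-03 -9.0e-04 -1.0e+00]
-0.10705124384272602 1.5309041105607197 0.13962634015954636
```

```bash
python3 -m inch '[[0,0,-0.07,0,0,0,0.4],[0,0,0,0,-1.53,0,0.4],[0,0,-0.14,0,0,0,0.4],[0,0,0,0,-1.53,0,0.4],[0,0,-0.14,0,0,0,0.4],[0,0,0,0,-1.53,0,0.4],[0,0,-0.14,0,0,0,0.4],[0,0,0,0,-1.53,0,0.4],[0,0,-0.14,0,0,0,0.4],[0,0,0,0,-1.53,0,0.4],[0,0,-0.14,0,0,0,0.4],[0,0,0,0,-1.53,0,0.4],[0,0,-0.14,0,0,0,0.4],[0,0,0,0,-1.53,0,0.4],[0,0,-0.07,0,0,0,0.4]]'
python3 - <<'E'
from h import *
p,T=pose(); print(p,T[:2,0],np.degrees(np.arctan2(T[1,0],T[0,0])), env.state()["ft_force"],env.state()["joints"].round(2))
d=p[:2]-[519.2,125.3]; print(np.linalg.norm(d),np.degrees(np.arctan2(d[1],d[0])))
C=cloud(env.read_camera("wrist"))
m=(C[...,2]>95)&(C[...,2]<112)&(np.hypot(C[...,0]-p[0],C[...,1]-p[1])<14)
print(m.sum(),C[m].mean(0) if m.any() else 0)
E
```

```text
t: 7.3
eef_pos: [478.7, 228.2, 79.8]
tcp_rot: [-3.14, -0.0, 1.926]
ft_force: [-0.1, -0.1, 0.8]
opening: 0.3
grip_force: 0.0
[478.69324074 228.18996138  79.81512549] [-0.34732441  0.93774502] 110.3237515863254 [-0.11039477 -0.06664607  0.8336911 ] [ 0.32  0.54  1.92  0.    0.68 -0.03]
110.57640661089236 111.48906866513003
612 [482.87617022 231.546203   104.06010975]
```

```bash
python3 -m inch '[[0,0,-0.07,0,0,0,0.4],[0,0,0,0,-1.2,0,0.4],[0,0,-0.05,0,0,0,0.4],[0,0,0,0,-0.3,0,0.4],[0,0,0,0,0,0,0.4]]'; python3 -m inch '[[0,0,0,0,-0.2,0,0.4],[0,0,0,0,0,0,0.4]]';  python3 -m inch '[[0,0,0,0,-0.2,0,0.4],[0,0,0,0,0,0,0.4]]'
```

```text
t: 7.98
eef_pos: [467.1, 222.1, 79.9]
tcp_rot: [-3.141, -0.0, 2.049]
ft_force: [-1.1, 0.8, 0.2]
opening: 0.3
grip_force: 0.0
t: 8.22
eef_pos: [465.9, 221.3, 79.8]
tcp_rot: [-3.141, -0.0, 2.051]
ft_force: [-0.4, -0.7, -0.6]
opening: 0.299
grip_force: 0.0
t: 8.48
eef_pos: [464.2, 220.4, 79.8]
tcp_rot: [-3.141, -0.0, 2.052]
ft_force: [-0.0, -0.5, -0.6]
opening: 0.301
grip_force: 0.0
```

```bash
for i in 1; do :; done; python3 -m inch '[[0,0,0,0,-0.2,0,0.4],[0,0,0,0,0,0,0.4]]';  python3 -m inch '[[0,0,0,0,-0.15,0,0.4],[0,0,0,0,0,0,0.4]]'; python3 -m inch '[[0,0,0,0,-0.1,0,0.4],[0,0,0,0,0,0,0.4]]'
python3 - <<'E'
from h import *
p=env.read_camera("wrist"); C=cloud(p)
cv2.imwrite("pics/w2.png",p["img"][60:340,130:400,::-1])
E
```

```text
t: 8.72
eef_pos: [462.5, 219.6, 79.9]
tcp_rot: [3.141, -0.0, 2.052]
ft_force: [-0.2, 0.9, -0.2]
opening: 0.305
grip_force: 0.4
t: 8.98
eef_pos: [462.4, 219.4, 79.9]
tcp_rot: [3.139, 0.0, 2.052]
ft_force: [6.4, 5.1, -4.5]
opening: 0.301
grip_force: 3.7
t: 9.22
eef_pos: [462.3, 219.4, 80.0]
tcp_rot: [3.137, 0.0, 2.051]
ft_force: [9.5, 8.2, -6.6]
opening: 0.302
grip_force: 5.8
```

View pics/w2.png

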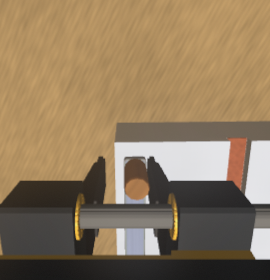

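```bash
python3 -m inch '[[0,0,0,0,0.6,0,0.4],[0,0,0,0,0,-6,0.4],[0,0,0,0,0,-6,0.4],[0,0,0,0,0,-6,0.4],[0,0,0,-5.39,-1.6,-1.1,0.2],[0,0,0,-5.39,-1.6,-1.1,0.2],[0,0,0,-5.39,-1.6,-1.1,0.2],[0,0,0,-5.39,-1.6,-1.1,0.2],[0,0,0,-5.39,-1.6,-1.1,0.2],[0,0,0,-5.39,-1.6,-1.1,0.2],[0,0,0,-5.39,-1.6,-1.1,0.2],[0,0,0,-5.39,-1.6,-1.1,0.2],[0,0,0.18,0,0,0,0.2],[0,0,0,0,0,0,0.2]]'
python3 - <<'E'
from h import *
P=[env.read_camera("wrist"),env.read_camera("side"),env.read_camera("top")]; p=P[0];C=cloud(p)
cv2.imwrite("pics/w3.png",p["img"][:,:,::-1])
s=P[1]["img"][190:300,200:300,::-1]; cv2.imwrite("pics/s3.png",cv2.resize(s,None,fx=5,fy=5,interpolation=cv2.INTER_CUBIC))
for q,n in zip(P,"wst"):
  for t in["stylus","spade","dabber"]:
    r=env.find_in(q,t); print(n,t,[(np.round(w(q,x["centre"]),1).tolist(),round(x["score"],2)) for x in r[:3]])
m=(C[...,2]>95)&(C[...,2]<118)&(C[...,0]>400)&(C[...,0]<680)&(C[...,1]>-330)&(C[...,1]<-80)
print("rack",cv2.minAreaRect(C[m][:,:2].astype(np.float32)))
m=(C[...,2]>150)&(C[...,2]<195)&(C[...,0]>400)&(C[...,0]<680)&(C[...,1]>-330)&(C[...,1]<-80)
n,l,st,ce=cv2.connectedComponentsWithStats(m.astype(np.uint8))
for i in range(1,n):
    if st[i,4]>30:
        k=C[l==i]; top=k[k[:,2]>k[:,2].max()-6]; print(ce[i].round(),st[i],k[:,2].max(),top.mean(0).round(1),cv2.minAreaRect(top[:,:2].astype(np.float32)))
E
```

```text
t: 11.02
eef_pos: [551.3, -220.7, 347.4]
tcp_rot: [-3.141, -0.001, 1.872]
ft_force: [0.1, -0.8, -0.0]
opening: 0.4
grip_force: 0.0
w stylus [([519.1, -146.9, 121.7], 0.81)]
w spade [([548.0, -260.0, 152.3], 0.62)]
w dabber [([531.4, -203.3, 181.5], 0.57)]
s stylus [([513.7, -154.8, 137.7], 0.69)]
s spade [([545.7, -272.2, 132.9], 0.83), ([538.5, 165.4, 60.6], 0.18)]
s dabber [([527.7, -217.1, 132.6], 0.85)]
t stylus [([517.7, -143.9, 123.0], 0.49)]
t spade [([497.0, 171.7, 72.0], 0.31)]
t dabber [([535.5, -200.8, 124.6], 0.49)]
rack ((545.43603515625, -201.70419311523438), (85.99404907226562, 187.61253356933594), 16.142478942871094)
[246. 111.] [239 104  15  15 176] 186.52863087232856 [ 515.9 -146.   184.2] ((515.8515625, -145.82418823242188), (16.924428939819336, 16.14885139465332), 17.26291847229004)
[246. 161.] [235 151  22  22 369] 190.34787703709486 [ 533.  -205.1  186.9] ((533.0682983398438, -204.88906860351562), (18.928516387939453, 20.28536033630371), 15.895669937133789)
[245. 205.] [239 195  14  21 265] 186.95247912045699 [ 550.1 -264.4  184.8] ((550.2857666015625, -265.052001953125), (16.040559768676758, 18.165159225463867), 16.335031509399414)
```

View pics/w3.png

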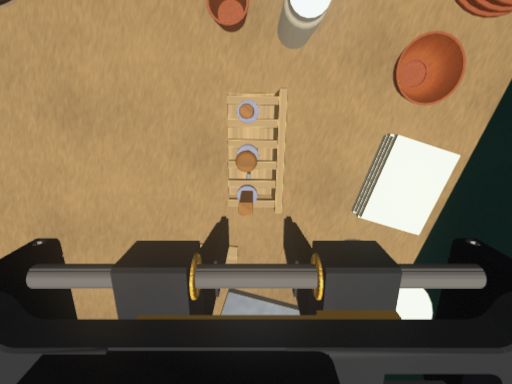

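View pics/s3.png

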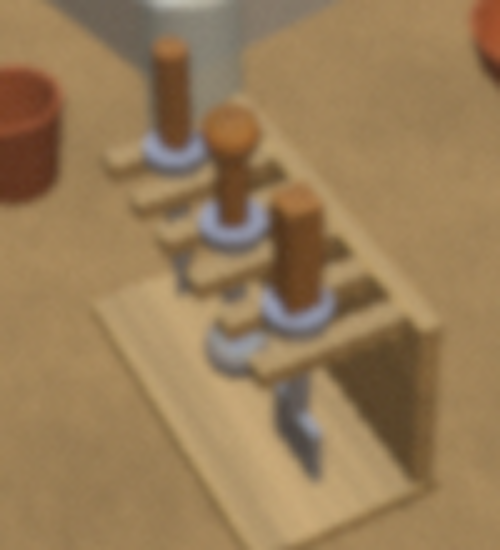

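Run:
```python
from h import *
go(516,-146,240,1.852); print(env.state()["joints"].round(2))
```

```text
shift cm [ 8.14 -1.2  10.79] norm 13.57 turn tool z 0.020260660402454 tilt [ 1.e-04  0.e+00 -1.e+00]
[-0.49  0.34  1.44  0.    1.36 -0.79]
```

```bash
python3 -m inch '[[0,0,0,2.8,-0.4,3.6,0.2],[0,0,0,2.8,-0.4,3.6,0.2],[0,0,0,2.54,-0.4,3.59,0.2],[0,0,0.02,0,0,0,0.2],[0,0,0,0,0,0,0.2]]'
python3 - <<'E'
from h import *
go(516,-146,133,1.852)
C=cloud(env.read_camera("wrist"))
m=(C[...,2]>172)&(C[...,2]<195)&(np.hypot(C[...,0]-516,C[...,1]+146)<25)
print(m.sum(),C[m].mean(0) if m.any() else 0, cv2.minAreaRect(C[m][:,:2].astype(np.float32)) if m.any() else 0)
E
```

```text
t: 12.25
eef_pos: [517.0, -146.8, 241.0]
tcp_rot: [3.14, 0.001, 1.852]
ft_force: [0.7, -0.6, 1.1]
opening: 0.401
grip_force: 0.0
shift cm [ 0.12 -0.09 10.8 ] norm 10.8 turn tool z -0.0003657521875544134 tilt [ 1.7e-03 -7.0e-04 -1.0e+00]
331 [ 515.33130797 -143.94269817  183.21665276] ((515.6220703125, -145.31134033203125), (17.329374313354492, 16.654708862304688), 30.4735107421875)
```

```bash
python3 -m inch '[[0,0,0,0.12,-0.06,4,0.2],[0,0,0,0,0,4,0.2],[0,0,0,0,0,2.8,0.2],[0,0,0,0,0,0,0.2],[0,0,0,0,0,0,1],[0,0,0,0,0,0,1],[0,0,0,0,0,0,1],[0,0,0,0,0,0,1]]'
python3 - <<'E'
from h import *
p,T=pose();print(p,T[:,2], env.state()["opening"]*95,env.state()["grip_force"])
E
```

```text
t: 13.3
eef_pos: [515.7, -145.4, 133.0]
tcp_rot: [3.14, 0.001, 1.852]
ft_force: [-1.0, -0.3, 6.7]
opening: 0.189
grip_force: 30.0
[ 515.65654669 -145.4025769   133.04469195] [ 1.90660980e-03 -8.38677202e-04 -9.99997831e-01] 17.98721666562604 30.001198947429657
```

```bash
python3 -m inch '[[0,0,0,0,0,-0.6,1],[0,0,0,0,0,-0.6,1],[0,0,0,0,-2,0,1],[0,0,0,0,-2,0,1],[0,0,0,0,-2,0,1],[0,0,0,0,0,-4,1],[0,0,0,0,0,-4,1],[0,0,0,0,0,-4,1],[0,0,0,0,0,-4,1],[0,0,0,2.93,2.73,0,1],[0,0,0,2.93,2.73,0,1],[0,0,0,2.93,2.73,0,1],[0,0,0,2.93,2.73,0,1],[0,0,0,2.93,2.73,0,1],[0,0,0,2.93,2.73,0,1],[0,0,0,2.93,2.73,0,1],[0,0,-0.105,0,0,0,1],[0,0,-0.104,0,0,0,1],[0,0,0,0,0,0,1]]'
python3 - <<'E'
from h import *
go(584.7,87.8,305,2.061)
s=env.state(); print(s["opening"]*95,s["grip_force"],s["ft_force"])
p=env.read_camera("wrist"); C=cloud(p)
cv2.imwrite("pics/w4.png",p["img"][:,:,::-1])
m=(C[...,2]>45)&(C[...,2]<66)&(C[...,0]>440)&(C[...,0]<680)&(C[...,1]>60)&(C[...,1]<300)
print("mould",cv2.minAreaRect(C[m][:,:2].astype(np.float32)))
for t in["stylus","stylus_tip"]:
    r=env.find_in(p,t); print(t,[(np.round(w(p,x["centre"]),1).tolist(),round(x["score"],2)) for x in r[:2]])
E
```

```text
t: 15.68
eef_pos: [584.1, 88.4, 304.1]
tcp_rot: [-3.142, -0.0, 2.06]
ft_force: [0.4, -0.3, -1.3]
opening: 0.187
grip_force: 30.0
shift cm [-0.08  0.03 -0.09] norm 0.12 turn tool z -0.0006451519902226366 tilt [-1.e-04  1.e-04 -1.e+00]
17.718329721558078 29.999223053455353 [ 0.42856369 -0.29443629 -1.25774178]
mould ((558.745849609375, 180.07839965820312), (150.50833129882812, 190.12428283691406), 28.022613525390625)
stylus [([578.8, 93.1, 314.4], 0.9)]
stylus_tip []
```

View pics/w4.png

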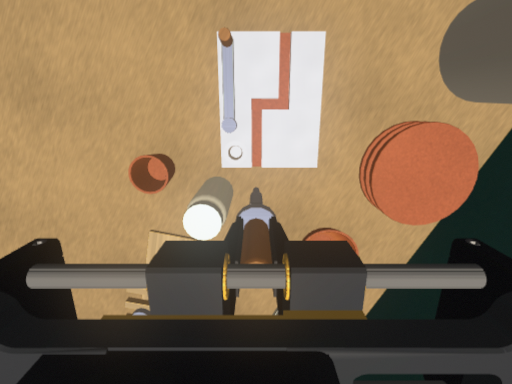

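```bash
python3 -m inch '[[0,0,0,-0.1,0.04,3.4,1],[0,0,0,0,0,4,1],[0,0,0,0,0,4,1],[0,0,0,0,0,2,1],[0,0,0,0,0,0,1],[0,0,0,0,0,0,1]]'
python3 - <<'E'
from h import *
go(584.95,87.75,156,2.061)
print(env.state()["ft_force"])
q=env.read_camera("side"); s=q["img"][130:230,180:290,::-1]; cv2.imwrite("pics/s5.png",cv2.resize(s,None,fx=5,fy=5,interpolation=cv2.INTER_CUBIC))
p=env.read_camera("wrist"); cv2.imwrite("pics/w5.png",p["img"][100:240,180:330,::-1].repeat(3,0).repeat(3,1))
E
```

```text
t: 16.58
eef_pos: [585.6, 87.5, 171.0]
tcp_rot: [3.14, 0.001, 2.06]
ft_force: [0.5, 0.2, -0.4]
opening: 0.185
grip_force: 30.0
shift cm [ 0.05 -0.05  1.5 ] norm 1.5 turn tool z -0.0009285507021399297 tilt [ 1.5e-03  2.0e-04 -1.0e+00]
[ 0.5024072   0.22526816 -0.43256495]
```

View pics/w5.png

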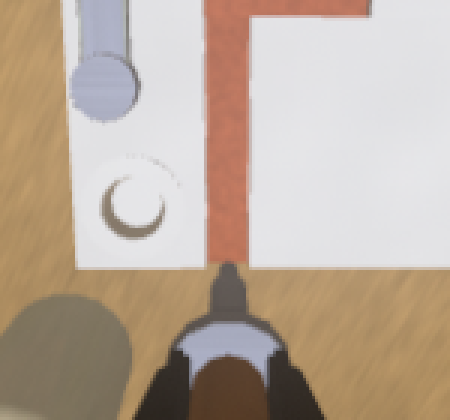

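View pics/s5.png

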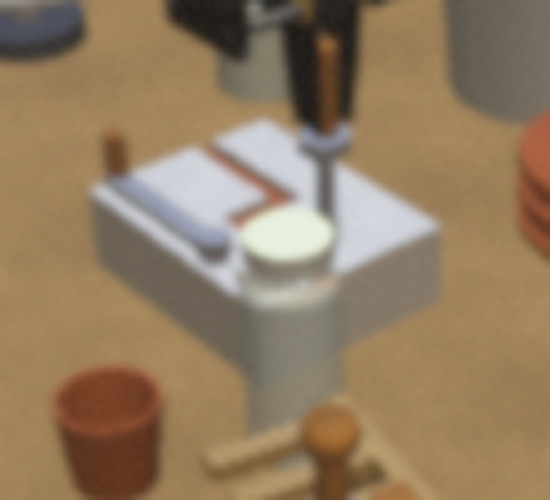

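```bash
python3 -m inch '[[0,0,0,0.15,-0.04,0.5,1],[0,0,0,0,0,0.5,1],[0,0,0,0,0,0.25,1],[0,0,0,0,0,0.25,1],[0,0,0,0,0,0,1],[0,0,0,0,0,0,1]]'
python3 - <<'E'
from h import *
s=58.4*0
c0=np.array([558.4,180.1]);a=np.radians(28.05)
p,T=pose(); d=p[:2]-c0; print("local",[d@[np.cos(a),np.sin(a)],d@[-np.sin(a),np.cos(a)]],p[2],T[:,2],env.state()["ft_force"])
open("h.py","a").write('''
def loc():
    c0=np.array([558.4,180.1]);a=np.radians(28.05); p,T=pose(); d=p[:2]-c0
    print("local",np.round([d@[np.cos(a),np.sin(a)],d@[-np.sin(a),np.cos(a)]],2),p[2].round(2),T[:,2].round(4),env.state()["ft_force"].round(2))
''')
E
```

```text
t: 17.42
eef_pos: [584.0, 88.7, 155.1]
tcp_rot: [3.141, -0.0, 2.061]
ft_force: [-0.7, -0.5, 2.3]
opening: 0.183
grip_force: 30.0
local [np.float64(-20.360566196814453), np.float64(-92.67841929175815)] 155.0515245443557 [ 1.01354561e-04  1.12413225e-04 -9.99999989e-01] [-0.68188624 -0.50870915  2.2729439 ]
```

```bash
python3 -m inch '[[0,0,0,0.37,0,-0.05,1],[0,0,0,0.37,0,0,1],[0,0,0,0.37,0,0,1],[0,0,0,0.37,0,0,1],[0,0,0,0.37,0,0,1],[0,0,0,0.37,0,0,1],[0,0,0,0.37,0,0,1],[0,0,0,0.37,0,0,1],[0,0,0,0.37,0,0,1],[0,0,0,0.37,0,0,1],[0,0,0,0.37,0,0,1],[0,0,0,0.37,0,0,1],[0,0,0,0.37,0,0,1],[0,0,0,0.37,0,0,1],[0,0,0,0.37,0,0,1],[0,0,0,0.37,0,0,1]]'
python3 -c "
from h import *
loc();p=env.read_camera('wrist'); cv2.imwrite('pics/w6.png',p['img'][60:240,150:360,::-1].repeat(3,0).repeat(3,1))"
```

```text
t: 19.42
eef_pos: [556.0, 141.2, 155.4]
tcp_rot: [3.142, -0.0, 2.061]
ft_force: [0.3, -1.8, 1.0]
opening: 0.183
grip_force: 30.0
local [-20.4  -33.23] 155.44 [ 0.e+00  1.e-04 -1.e+00] [ 0.35 -1.84  0.96]
```

View pics/w6.png

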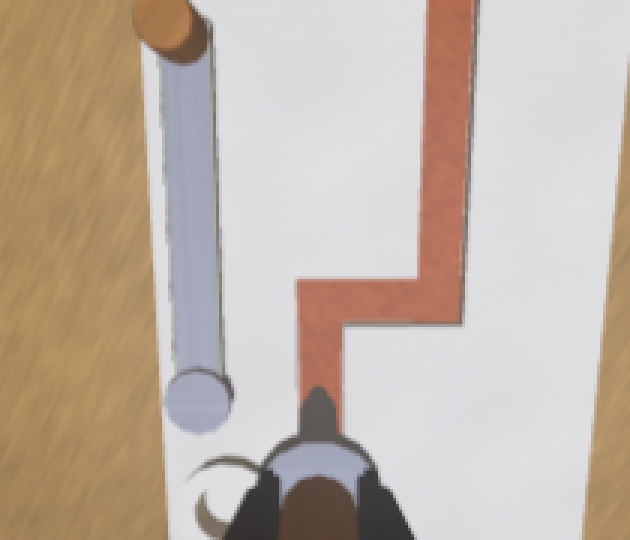

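```bash
python3 -m inch '[[0,0,0,0.37,0.03,0,1],[0,0,0,0.37,0,0,1],[0,0,0,0.37,0,0,1],[0,0,0,0.37,0,0,1],[0,0,0,0.37,0,0,1],[0,0,0,0.37,0,0,1],[0,0,0,0.37,0,0,1],[0,0,0,0.37,0,0,1],[0,0,0,0.36,0,0,1],[0,0,0,0,0,0,1]]'
python3 -c "
from h import *
loc()"
```

```text
t: 20.72
eef_pos: [540.6, 170.7, 155.4]
tcp_rot: [3.142, -0.0, 2.061]
ft_force: [0.2, -0.3, 1.9]
opening: 0.185
grip_force: 30.0
local [-20.13   0.05] 155.44 [-1.e-04  2.e-04 -1.e+00] [ 0.21 -0.34  1.93]
```

```bash
python3 -m inch '[[0,0,0,0,0.37,0,1],[0,0,0,0,0.37,0,1],[0,0,0,0,0.37,0,1],[0,0,0,0,0.37,0,1],[0,0,0,0,0.37,0,1],[0,0,0,0,0.37,0,1],[0,0,0,0,0.37,0,1],[0,0,0,0,0.37,0,1],[0,0,0,0,0.37,0,1],[0,0,0,0,0.37,0,1],[0,0,0,0,0.31,0,1],[0,0,0,0,0,0,1]]'
python3 -c "
from h import *
loc();p=env.read_camera('wrist'); cv2.imwrite('pics/w7.png',p['img'][60:240,150:360,::-1].repeat(3,0).repeat(3,1))"
```

```text
t: 22.22
eef_pos: [576.5, 189.4, 155.4]
tcp_rot: [3.141, 0.0, 2.061]
ft_force: [-0.2, -0.2, 1.5]
opening: 0.185
grip_force: 30.0
local [20.34 -0.29] 155.44 [ 6.e-04  3.e-04 -1.e+00] [-0.18 -0.24  1.55]
```

View pics/w7.png

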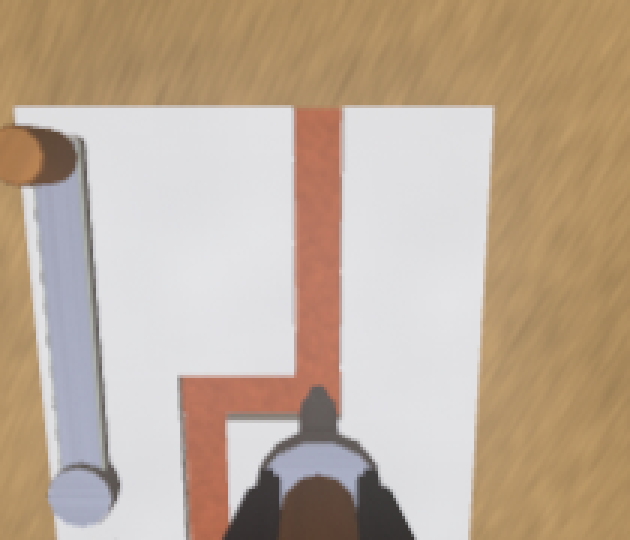

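```bash
python3 -m inch '[[0,0,0,0.37,0,0,1],[0,0,0,0.37,0,0,1],[0,0,0,0.37,0,0,1],[0,0,0,0.37,0,0,1],[0,0,0,0.37,0,0,1],[0,0,0,0.37,0,0,1],[0,0,0,0.37,0,0,1],[0,0,0,0.37,0,0,1],[0,0,0,0.37,0,0,1],[0,0,0,0.37,0,0,1],[0,0,0,0.37,0,0,1],[0,0,0,0.37,0,0,1],[0,0,0,0.37,0,0,1],[0,0,0,0.37,0,0,1],[0,0,0,0.37,0,0,1],[0,0,0,0.37,0,0,1],[0,0,0,0.37,0,0,1],[0,0,0,0.37,0,0,1],[0,0,0,0.37,0,0,1],[0,0,0,0.37,0,0,1]]'
python3 -c "
from h import *
loc()"
```

```text
t: 24.78
eef_pos: [541.2, 254.8, 155.5]
tcp_rot: [3.142, -0.0, 2.061]
ft_force: [0.5, -1.1, 1.9]
opening: 0.186
grip_force: 30.0
local [19.94 73.98] 155.45 [ 0.  0. -1.] [ 0.48 -1.06  1.94]
```

```bash
python3 -m inch '[[0,0,0,0.37,0,0,1],[0,0,0,0.37,0,0,1],[0,0,0,0.37,0,0,1],[0,0,0,0.37,0,0,1],[0,0,0,0.37,0,0,1],[0,0,0,0.2,0,0,1],[0,0,0,0,0,0,1]]'
python3 -c "
from h import *
loc()"
```

```text
t: 25.65
eef_pos: [531.6, 272.8, 155.5]
tcp_rot: [3.142, -0.0, 2.061]
ft_force: [0.2, -0.5, 2.3]
opening: 0.181
grip_force: 30.0
local [19.93 94.44] 155.45 [-1.e-04  2.e-04 -1.e+00] [ 0.17 -0.5   2.25]
```

```bash
python3 -m inch '[[0,0,0,0,0,-2,1],[0,0,0,0,0,-4,1],[0,0,0,0,0,-4.5,1],[0,0,0,0,0,-4.5,1],[0,0,0,-3.88,-3,0,1],[0,0,0,-3.88,-3,0,1],[0,0,0,-3.88,-3,0,1],[0,0,0,-3.88,-3,0,1],[0,0,0,-3.88,-3,0,1],[0,0,0,-3.88,-3,0,1],[0,0,0,-3.88,-3,0,1],[0,0,0,-3.88,-3,0,1],[0,0,0,-3.88,-3,0,1],[0,0,0.105,0,0,0,1],[0,0,0.104,0,0,0,1],[0,0,0,0,0,0,1]]'
python3 -c "
from h import *
go(458,-162,147,1.852);print(env.state()['grip_force'],env.state()['opening']*95)"
```

```text
t: 27.65
eef_pos: [457.6, -162.5, 305.2]
tcp_rot: [-3.141, -0.001, 1.852]
ft_force: [-0.8, -0.3, -0.6]
opening: 0.183
grip_force: 30.0
shift cm [ 0.02  0.05 15.82] norm 15.82 turn tool z 0.00012128353726037489 tilt [-4.e-04  7.e-04 -1.e+00]
30.000286102294922 17.429198803201906
```

```bash
python3 -m inch '[[0,0,0,0.02,0.05,5,1],[0,0,0,0,0,5,1],[0,0,0,0,0,4,1],[0,0,0,0,0,1.8,1],[0,0,0,0,0,0,1],[0,0,0,0,1,0,1],[0,0,0,0,1,0,1],[0,0,0,0,1,0,1],[0,0,0,0,1,0,1],[0,0,0,0,1,0,1],[0,0,0,0,1,0,1],[0,0,0,0,0,0,1]]'
python3 -c "
from h import *
go(515.7,-145.4,133,1.852);print(env.state()['ft_force'])"
```

```text
t: 29.15
eef_pos: [516.4, -145.4, 147.3]
tcp_rot: [3.141, -0.0, 1.852]
ft_force: [0.3, 0.5, -1.4]
opening: 0.182
grip_force: 30.0
shift cm [ 0.02 -0.07  1.43] norm 1.43 turn tool z 0.0003594252509051543 tilt [ 1.e-04  1.e-04 -1.e+00]
[ 0.30321535  0.54989395 -1.42375898]
```

```bash
python3 -m inch '[[0,0,0,0.02,-0.07,0.6,1],[0,0,0,0,0,0.5,1],[0,0,0,0,0,0.3,1],[0,0,0,0,0,0,1],[0,0,0,0,0,0,1]]'
python3 -c "
from h import *
go(515.7,-145.4,133,1.852);print(env.state()['ft_force'])"
```

```text
t: 29.78
eef_pos: [515.1, -145.6, 133.4]
tcp_rot: [3.142, -0.0, 1.852]
ft_force: [0.5, -0.9, -1.3]
opening: 0.18
grip_force: 30.0
shift cm [0.   0.06 0.04] norm 0.07 turn tool z -0.0002858276394555048 tilt [ 0.e+00  1.e-04 -1.e+00]
[ 0.45804174 -0.92392571 -1.3386175 ]
```

```bash
python3 -m inch '[[0,0,0,0,0.03,0.05,1],[0,0,0,0,0,0,1]]'; python3 -m inch '[[0,0,0,0,0,0.05,1],[0,0,0,0,0,0,1]]'; python3 -m inch '[[0,0,0,0,0,0.05,1],[0,0,0,0,0,0,1]]'
```

```text
t: 30.02
eef_pos: [515.4, -145.5, 133.1]
tcp_rot: [3.142, 0.0, 1.852]
ft_force: [-2.2, -0.4, 2.6]
opening: 0.184
grip_force: 30.0
t: 30.28
eef_pos: [515.4, -145.6, 133.1]
tcp_rot: [3.141, 0.0, 1.852]
ft_force: [-3.2, -0.4, 8.9]
opening: 0.185
grip_force: 30.0
t: 30.52
eef_pos: [515.5, -145.5, 133.0]
tcp_rot: [3.141, 0.001, 1.852]
ft_force: [-4.5, 1.4, 15.1]
opening: 0.187
grip_force: 30.0
```

Seated on the prongs (force rising at the original height). Ease off, open to 38 mm, rise and back away.

```bash
python3 -m inch '[[0,0,0,0,0,-0.1,1],[0,0,0,0,0,0,0.2],[0,0,0,0,0,0,0.2],[0,0,0,0,0,0,0.2],[0,0,0,0,0,0,0.2],[0,0,0,0,0,-2,0.2],[0,0,0,0,0,-4,0.2],[0,0,0,0,0,-5,0.2],[0,0,0,0,0,-5,0.2],[0,0,0,-4,0,-4,0.2],[0,0,0,-4,0,0,0.2],[0,0,0,0,0,0,0.2]]'
python3 - <<'E'
from h import *
p=env.read_camera("wrist"); C=cloud(p)
m=(C[...,2]>170)&(C[...,2]<195)&(C[...,0]>400)&(C[...,0]<680)&(C[...,1]>-330)&(C[...,1]<-80)
n,l,st,ce=cv2.connectedComponentsWithStats(m.astype(np.uint8))
for i in range(1,n):
    if st[i,4]>30: k=C[l==i]; top=k[k[:,2]>k[:,2].max()-6]; print(k[:,2].max(),cv2.minAreaRect(top[:,:2].astype(np.float32)))
a=env.read_camera("side")["img"][130:300,180:310,::-1]
a=cv2.resize(a,None,fx=3,fy=3); b=cv2.resize(p["img"][:,:,::-1],(410,307)); b=cv2.copyMakeBorder(b,0,a.shape[0]-307,0,0,cv2.BORDER_CONSTANT)
cv2.imwrite("pics/f.png",np.hstack([a,b])); print(a.shape)
E
```

```text
t: 32.02
eef_pos: [537.8, -224.3, 332.5]
tcp_rot: [-3.141, -0.0, 1.85]
ft_force: [-0.2, 0.1, -0.0]
opening: 0.4
grip_force: 0.0
186.83521741249876 ((515.93408203125, -146.10411071777344), (16.136474609375, 16.51175308227539), 16.442052841186523)
190.44911487829773 ((533.190185546875, -205.0288848876953), (19.927757263183594, 20.834476470947266), 8.392587661743164)
186.77379130101917 ((549.941162109375, -264.6198425292969), (17.889930725097656, 17.032798767089844), 16.454418182373047)
(510, 390, 3)
```

View pics/f.png

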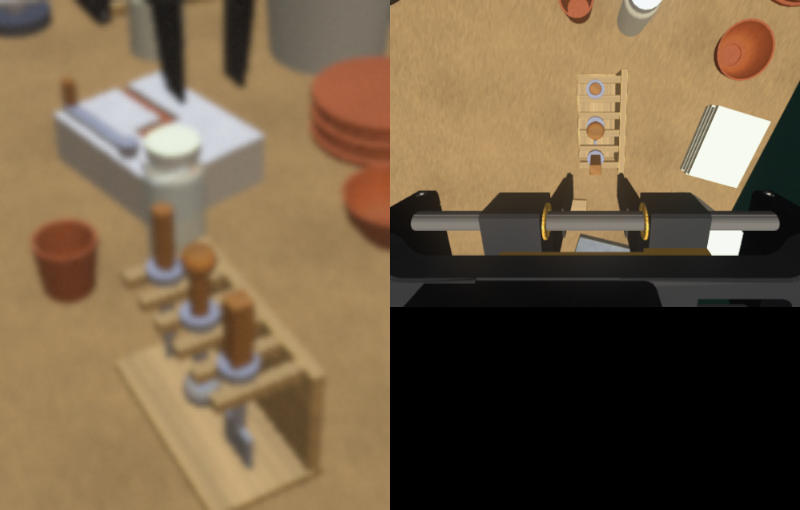

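The stylus is back upright in its own fork: handle at about (162,235), at the same height and position as before. The keeper bar lies aside along the mould's edge, around (100,120), and nothing else has moved.

```bash
python3 -c "
from cell import env
print(env.job_done())"
```

```text
the job is handed in; nothing more can be done
None
```

Job handed in at about 32 s: keeper at its stop, seam traced at about 3 cm/s with the tip pressed in about 4–5 mm (from roughly 2 mm inside the start face to 0.5 mm short of the far end), and the stylus hung back in its fork; the judge returned no verdict.

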